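# Collect the cut tubes from the catch tray

### The job

Take the two long square tubes out of the cutting machine's white catch tray and lay them in the grey tote, both flat on its bottom and not one on top of the other. Leave the short offcut of the same tube lying where it is in the tray.

Things in the scene. Friction and masses are not known exactly. Their poses are not given: they have to be found in the camera images.
- tube_a: One of two finished parts: plain dark steel square tube, 26 x 26 mm outside, 110 mm long, open ends, about 200 g. Origin at its centre, x axis along its length. It lies on the white catch tray, its centre 17 mm above the table, its length within 0.5 rad of world y. At least 30 mm is free beside the middle of each long side.
- tube_b: The other finished part, the same in every way as tube_a: 26 x 26 x 110 mm, origin at its centre, x axis along its length. The tray is 290 x 340 mm, its floor 4 mm thick, with two low flared sides about 22 mm high.
- offcut: The short offcut, to be left alone: the same 26 x 26 mm square tube but only 50 mm long, in the same tray. Origin at its centre, x axis along its length. A white plastic guide roller (34 mm across, 30 mm tall) also stands in the tray; the four pieces lie in shuffled places, never touching.
- tote: Open grey plastic tote, empty and fixed on the table to the robot's left: 300 mm (its x) x 240 mm (its y) x 70 mm high outside, walls and floor 5 mm thick. Origin under its centre, at table height; turned up to 0.25 rad. Nothing between tray and tote stands higher than its rim.
Things that resemble listed ones, but are neither listed nor needed, are in the scene too. Leave any green look-alike of the tube_a alone. Leave any red look-alike of the tube_b alone.

How it is judged:
At the end, for the whole second after the job is handed in: Both long tubes lie within the tote, flat on its floor (centre less than 30 mm above the table, length within 10 degrees of level), at rest, and the offcut is within 30 mm of where it lay (x of tube_a in the frame of tote between -0.14 and 0.14 m and y of tube_a in the frame of tote between -0.11 and 0.11 m and z of each of tube_a, tube_b in the frame of tote below 0.03 m and angle between tube_a's own x axis and vertical between 1.396 and 1.745 rad and linear speed of each of tube_a, tube_b below 0.02 m/s and x of tube_b in the frame of tote between -0.14 and 0.14 m and y of tube_b in the frame of tote between -0.11 and 0.11 m and angle between tube_b's own x axis and vertical between 1.396 and 1.745 rad and distance of offcut from where it was at the start of the episode below 0.03 m); the robot touches nothing.
It also fails if it takes over 54 s, if anything falls off the work surface, if the arm or the gripper's body presses on something with over 40 N, if the wrist force passes 120 N, or if a joint passes its speed limit or range.

### The arm

A 6-joint arm with a two-finger parallel gripper is mounted at the origin on the work surface. World frame = base frame: x ahead of the robot, y to its left, z up, the work surface at z = 0. Lengths are in m, angles in rad, forces in N, time in s.
With the tool pointing down it reaches from about 0.25 to 0.775 m from the base axis. Payload 8.9 kg.
Tool frame: the origin (TCP) lies midway between the tips of the shut fingers; the grasp point (between the pads) lies 19 mm behind it; z points along the fingers, y is the line along which they close (so a half turn about z gives the same grasp; the last joint's range is limited). The gripper opens to 85 mm and grips with 20 to 120 N. Pads are 22 mm wide; open, the fingers measure 114 mm over their backs; the gripper's body (76 mm by 85 mm) begins 54 mm behind the grasp point. The pads swing forward as they close: fully open they stand 13 mm farther back than shut.
Start: joints at [1.173, 0.291, -0.153, 1.127, 0, 1.431], TCP at [0.134, 0.508, 0.231] pointing down, gripper open.
Joint ranges: [-2.52, 2.52], [-0.91, 1.74], [-1.3, 1.37], [-1.96, 2.02], [-1.52, 1.47], [-3.14, 3.14]. Speed limits (rad/s): [2.22, 2.22, 2.79, 3.14, 3.14, 3.14].

### API

Orientations are given as a unit quaternion [w, x, y, z].
In Python, from bench import bot gives the robot as it stands.
- The arm moves only by the tool jog_arm, never from a script. Its argument "targets" is a list of rows, each a list of 7 numbers: the shift along the world's x, y, z in mm, then the turn, a rotation vector about the world's x, y, z in degrees, then the closure, from 0 (fully open) to 1 (shut). In form: [[dx, dy, dz, wx, wy, wz, claw], ...]. A call has exactly 10 rows; each row shifts and turns the commanded pose from where the row before left it; what a row does not reach is not made up. A row lasts 1/12 s, in which the tool goes at most 41.7 mm and 7.16 degrees, less where a joint would pass 70% of its speed; a pose out of reach is approached as far as the arm can. A call with a gripper value outside its range is refused whole. The fingers move at their own pace and stop on an object; the grip force is fixed at half the most. Time passes only in rows, so rows that do not move let the fingers close, or fill a call up. It gives the time, the measured TCP pose, the force, the opening and the grip force at its end, in the units of the state.
- bot.get_state(): the state, without advancing time (a new reading comes with each control period).
- bot.capture(name): name is "scene" or "side" or "wrist"; returns a dict with "pixels" (480x640x3 uint8, red, green, blue), "K" (3x3 intrinsics, pixels), "T" (4x4, takes a point from camera to world coordinates); the wrist camera has in their place "hand_eye" (4x4, takes a point from camera to tool coordinates, whose origin is the TCP and whose axes are the flange's). Camera axes: x right, y down, z forward; pixel columns grow to the right and rows downward; lengths in m; the calibration is good to about 2 mm. A picture is of the moment at which its call begins: read the wrist's pose just before it. There is no depth.
- bot.hand_in(): hands the job in; it is judged then, once.
The state is a dict: "clock": time; "joints": joint angles; "dq": joint speeds; "effort": joint torques, N m; "tcp_pos": TCP position; "tcp_rot": TCP orientation; "wrist_force": force on the tool from outside, world axes, zero at the start; "torque": the same for the moment, N m; "finger_gap": finger opening in m; "finger_force": force on a finger pad.
Only numpy, scipy, OpenCV 4.12 (cv2) and the standard library are available. Lean on these libraries where they do the work, as an engineer would, in place of code of your own. Each camera call takes 0.05 s, during which the arm holds its last target. There are 200 camera calls.

## Working session

There is one attempt and no reset: what is moved stays moved. The work goes in short steps, Python scripts to look and compute and a tool call to move; the robot and the scene stay as the last step left them, time stands still between calls to the robot, and variables do not carry over. Pictures are saved under pics/ and viewed, at most 10 in all, crops included, and the job is handed in when it is done.

Besides the shell and the picture viewer there is one more tool, called after "Emit:" by a JSON object that holds its "fn" and its "kwargs". jog_arm: Moves the arm, as the interface text tells. Its arguments: {"type":"object","properties":{"targets":{"type":"array"}},"required":["targets"]}

```bash
mkdir -p pics
cat > h.py <<'E'
import numpy as np,cv2
from bench import bot
def snap(cam,fn):
    s=bot.get_state(); c=bot.capture(cam); cv2.imwrite('pics/'+fn,c['pixels'][:,:,::-1])
    return s,c
def ray(K,T,px,z):
    d=T[:3,:3]@np.linalg.solve(K,[px[0],px[1],1.]); o=T[:3,3]
    return o+d*(z-o[2])/d[2]
E
python3 - <<'E'
from h import *
for n in("scene","side"):
    s,c=snap(n,n+'0.png'); np.savez('pics/%s0.npz'%n,K=c['K'],T=c['T']); print(n,c['T'].round(3).tolist(),c['K'][0,0])
print(s)
E
```

```text
scene [[-0.774, 0.445, -0.451, 1.059], [0.633, 0.557, -0.537, 0.605], [0.012, -0.701, -0.713, 0.885], [0.0, 0.0, 0.0, 1.0]] 538.5926941157351
side [[0.824, -0.38, 0.42, 0.099], [-0.566, -0.531, 0.631, -0.67], [-0.017, -0.758, -0.652, 0.718], [0.0, 0.0, 0.0, 1.0]] 570.6248760179582
{'clock': 0.05, 'joints': array([ 1.17269503e+00,  2.91253119e-01, -1.54109033e-01,  1.12669941e+00,
       -2.91603413e-05,  1.43154053e+00]), 'dq': array([ 0.00140905,  0.00019072,  0.00218855,  0.00066083, -0.00078706,
        0.00102795]), 'effort': array([ 2.17286630e-03, -5.38494265e+01,  3.32278776e+01,  8.93476827e-03,
       -2.11378256e-04,  6.16553763e-06]), 'tcp_pos': array([0.1341967 , 0.50711558, 0.23075287]), 'tcp_rot': array([-1.53876363e-04,  1.29061709e-01,  9.91636362e-01, -6.13792254e-04]), 'wrist_force': array([ 0.07185944,  0.31499137, -0.16443952]), 'torque': array([ 0.00304386, -0.00284039,  0.04369798]), 'finger_force': 0.0, 'finger_gap': 0.08549082598486082}
```

View pics/scene0.png

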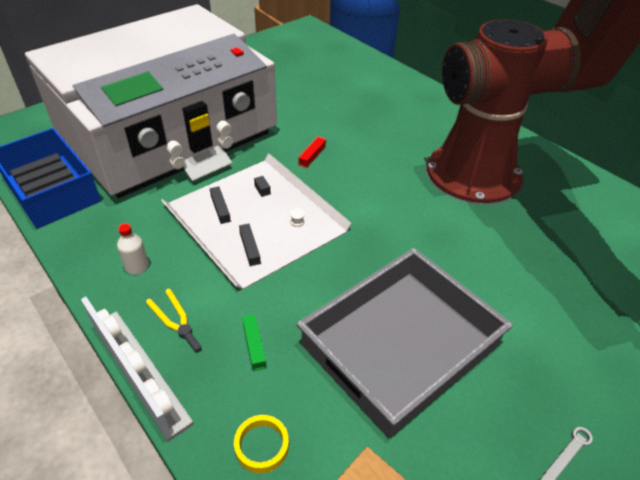

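View pics/side0.png

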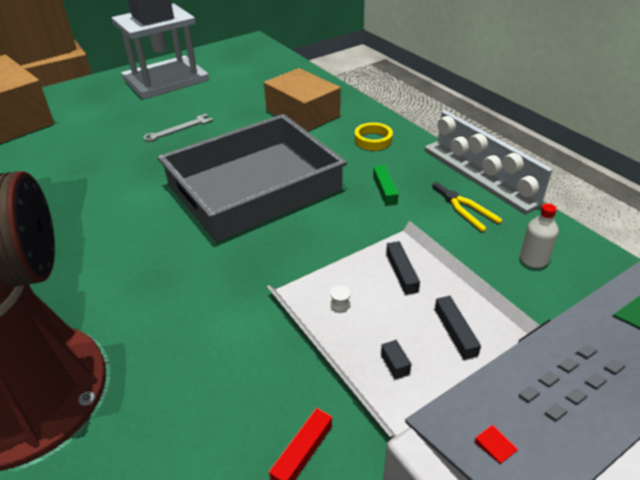

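Scene image: long dark tubes at (220,204) and (249,244), offcut at (262,185), roller at (297,216). The look-alikes are red (312,151), green (254,341) and the tubes in the blue bin (40,175). I choose the two long dark tubes in the white tray. The tote rim corners are near (413,252), (510,325), (392,420) and (300,325).

```bash
cat > fit.py <<'E'
from h import *
from scipy.optimize import minimize
V={}
for n in("scene","side"):
    z=np.load('pics/%s0.npz'%n); V[n]=(cv2.imread('pics/%s0.png'%n),z['K'],z['T'])
def proj(K,T,P): 
    p=K@(T[:3,:3].T@(P-T[:3,3]).T); return (p[:2]/p[2]).T
def box(x,y,a,L):
    c,s=np.cos(a),np.sin(a)
    return np.array([[x+c*u-s*v,y+s*u+c*v,w] for u in(-L/2,L/2) for v in(-.013,.013) for w in(.004,.030)])
def blob(n,px):
    im=V[n][0]; m=(im.max(2)<85).astype('u1')
    _,l=cv2.connectedComponents(m); return (l==l[px[1],px[0]]).astype('u1')
def fit(pxs,L):
    ms={n:blob(n,p) for n,p in pxs.items()}
    def cost(q,n=None):
        t=0
        for k,m in ms.items():
            if n and k!=n: continue
            h=cv2.convexHull(proj(*V[k][1:],box(*q,L)).astype('f4'))
            r=np.zeros((480*4,640*4),'u1'); cv2.fillConvexPoly(r,np.int32(np.round(h*4+1.5)),1)
            M=cv2.resize(m,None,fx=4,fy=4,interpolation=cv2.INTER_NEAREST)
            t+=(r!=M).sum()/M.sum()
        return t
    K,T=V['scene'][1:]; p0=ray(K,T,pxs['scene'],.02)
    best=None
    for n in (None,'scene','side'):
        b=min((minimize(cost,[p0[0],p0[1],a],args=(n,),method='Nelder-Mead',options=dict(initial_simplex=[[p0[0],p0[1],a],[p0[0]+.02,p0[1],a],[p0[0],p0[1]+.02,a],[p0[0],p0[1],a+.2]],xatol=1e-4,fatol=1e-4)) for a in(1.2,1.57,1.95)),key=lambda r:r.fun)
        print(n,b.x.round(4),round(b.fun,3),[int(m.sum()) for m in ms.values()])
E
python3 - <<'E'
from fit import *
fit(dict(scene=(220,204),side=(457,327)),.11)
fit(dict(scene=(249,244),side=(403,267)),.11)
fit(dict(scene=(262,185),side=(396,360)),.05)
for px in [(413,252),(510,325),(391,418),(300,327)]: print('rim',ray(*V['scene'][1:],px,.07).round(3))
for px in [(283,118),(345,162),(215,218),(161,160)]: print('rim side',ray(*V['side'][1:],px,.07).round(3))
print('roller',ray(*V['scene'][1:],(297,216),.02).round(3))
for px in [(165,203),(240,285),(349,226),(268,160)]: print('tray',ray(*V['scene'][1:],px,.01).round(3))
im=V['side'][0][200:400,330:530]; cv2.imwrite('pics/crop.png',cv2.resize(im,None,fx=3,fy=3))
E
```

```text
None [ 0.6052 -0.2889  1.2109] 1.113 [240738, 1304]
scene [0.7854 0.1051 2.5037] 0.995 [240738, 1304]
side [ 0.6052 -0.2889  1.2111] 0.112 [240738, 1304]
None [ 0.6246 -0.1342  1.1526] 1.14 [240738, 890]
scene [1.1598 0.0355 3.344 ] 0.993 [240738, 890]
side [ 0.6246 -0.1342  1.1529] 0.141 [240738, 890]
None [ 0.4844 -0.2831  1.2863] 1.131 [240738, 712]
scene [0.6831 0.4509 1.9669] 0.997 [240738, 712]
side [ 0.4844 -0.2831  1.2863] 0.131 [240738, 712]
rim [0.4   0.144 0.07 ]
rim [0.396 0.385 0.07 ]
rim [0.698 0.376 0.07 ]
rim [0.702 0.145 0.07 ]
rim side [0.689 0.37  0.07 ]
rim side [0.696 0.135 0.07 ]
rim side [0.392 0.123 0.07 ]
rim side [0.388 0.368 0.07 ]
roller [ 0.489 -0.137  0.02 ]
tray [ 0.705 -0.383  0.01 ]
tray [ 0.708 -0.052  0.01 ]
tray [ 0.408 -0.043  0.01 ]
tray [ 0.407 -0.368  0.01 ]
```

View pics/crop.png

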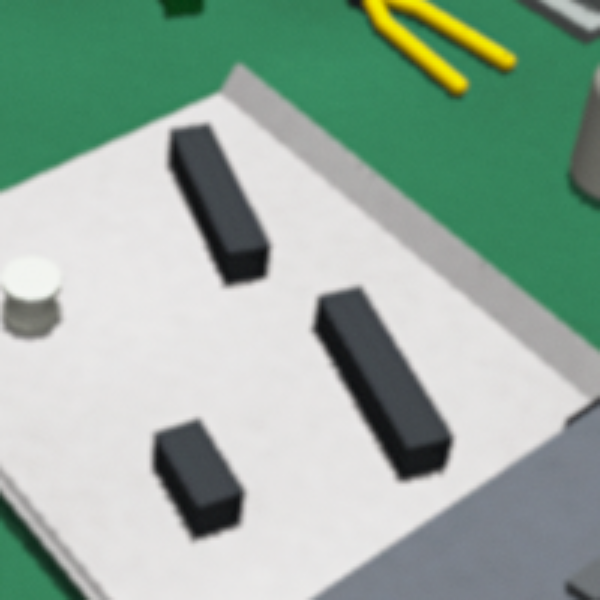

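The crop shows two long dark tubes, at crop (220,205) and (385,385), plus the short offcut at (200,480). The choice holds. The scene mask leaked into the background, so I'm refitting it.

```bash
sed -i "s/m=(im.max(2)<85).astype('u1')/m=((im.max(2)<95)\&(np.ptp(im.astype(int),axis=2)<30)).astype('u1')/" fit.py
python3 - <<'E'
from fit import *
fit(dict(scene=(220,204),side=(457,327)),.11)
fit(dict(scene=(249,244),side=(403,267)),.11)
from scipy.spatial.transform import Rotation as R
s=bot.get_state(); q=s['tcp_rot']; M=R.from_quat(q[[1,2,3,0]]).as_matrix(); print(M.round(3)); print(bot.capture('wrist')['hand_eye'].round(3).tolist())
E
```

```text
None [ 0.6062 -0.2897  1.2146] 0.472 [340, 1329]
scene [ 0.6067 -0.2912  1.178 ] 0.345 [340, 1329]
side [ 0.6056 -0.2889  1.2176] 0.099 [340, 1329]
None [ 0.6256 -0.1343  1.1687] 0.459 [427, 910]
scene [ 0.6268 -0.1356  1.1417] 0.294 [427, 910]
side [ 0.6249 -0.1338  1.1524] 0.121 [427, 910]
[[-0.967  0.256 -0.   ]
 [ 0.256  0.967 -0.001]
 [ 0.    -0.001 -1.   ]]
[[0.001, -0.948, -0.318, 0.082], [1.0, 0.001, 0.0, -0.001], [0.0, -0.318, 0.948, -0.142], [0.0, 0.0, 0.0, 1.0]]
```

Emit:
{"fn": "jog_arm", "kwargs": {"targets": [[15, -27, 0, 0, 0, -3.2, 0], [15, -27, 0, 0, 0, -3.2, 0], [15, -27, 0, 0, 0, -3.2, 0], [15, -27, 0, 0, 0, -3.2, 0], [15, -27, 0, 0, 0, -3.2, 0], [15, -27, 0, 0, 0, -3.2, 0], [15, -27, 0, 0, 0, -3.2, 0], [15, -27, 0, 0, 0, -3.2, 0], [15, -27, 0, 0, 0, -3.2, 0], [15, -27, 0, 0, 0, -3.2, 0]]}}

```text
clock: 0.98
tcp_pos: [0.2846, 0.2361, 0.2313]
tcp_rot: [0.0, 0.399, 0.917, 0.0]
wrist_force: [1.0, 0.6, 0.2]
finger_gap: 0.0855
finger_force: 0.0
```

Emit:
{"fn": "jog_arm", "kwargs": {"targets": [[16, -27, 0, 0, 0, -3.2, 0], [16, -27, 0, 0, 0, -3.2, 0], [16, -27, 0, 0, 0, -3.2, 0], [16, -27, 0, 0, 0, -3.2, 0], [16, -27, 0, 0, 0, -3.2, 0], [16, -27, 0, 0, 0, -3.2, 0], [16, -27, 0, 0, 0, -3.2, 0], [16, -27, 0, 0, 0, -3.2, 0], [16, -27, 0, 0, 0, -3.2, 0], [16, -27, 0, 0, 0, -3.2, 0]]}}

```text
clock: 1.82
tcp_pos: [0.4447, -0.034, 0.2312]
tcp_rot: [-0.0, 0.636, 0.772, -0.0]
wrist_force: [0.5, -0.5, 0.3]
finger_gap: 0.0852
finger_force: 0.0
```

Emit:
{"fn": "jog_arm", "kwargs": {"targets": [[16, -26, -5, 0, 0, -3.2, 0], [16, -26, -5, 0, 0, -3.2, 0], [16, -26, -5, 0, 0, -3.2, 0], [16, -26, -5, 0, 0, -3.2, 0], [16, -26, -5, 0, 0, -3.2, 0], [16, -26, -5, 0, 0, -3.2, 0], [16, -26, -5, 0, 0, -3.2, 0], [16, -26, -5, 0, 0, -3.2, 0], [16, -20, -5, 0, 0, -3.2, 0], [0, 0, 0, 0, 0, 0, 0]]}}

```text
clock: 2.65
tcp_pos: [0.5897, -0.2641, 0.184]
tcp_rot: [-0.0, 0.809, 0.588, -0.0]
wrist_force: [-1.3, 1.9, -0.8]
finger_gap: 0.0852
finger_force: 0.0
```

```bash
cat > wr.py <<'E'
from h import *
from scipy.spatial.transform import Rotation as R
def wrist(fn):
    s,c=snap('wrist',fn); T=np.eye(4); q=s['tcp_rot']
    T[:3,:3]=R.from_quat(q[[1,2,3,0]]).as_matrix(); T[:3,3]=s['tcp_pos']
    T=T@c['hand_eye']; print('tcp',s['tcp_pos'].round(4),'yaw y',np.degrees(np.arctan2(T0y(q)[1],T0y(q)[0])).round(1))
    im=c['pixels'].astype(int); m=((im.max(2)<95)&(np.ptp(im,axis=2)<30)).astype('u1')
    n,l,st,ce=cv2.connectedComponentsWithStats(m)
    for i in range(1,n):
        if st[i,4]>800:
            p=cv2.minAreaRect(np.argwhere(l==i)[:,::-1].astype('f4')); b=cv2.boxPoints(p)
            W=np.array([ray(c['K'],T,x,.03)[:2] for x in b]); e=W[1]-W[0],W[2]-W[1]; e=max(e,key=np.linalg.norm)
            print(st[i,4],'px',ce[i].round(),'xy',W.mean(0).round(4),'len',[round(float(np.linalg.norm(W[k+1]-W[k])),3) for k in(0,1)],'ang',np.degrees(np.arctan2(e[1],e[0])).round(1)%180)
def T0y(q): return R.from_quat(q[[1,2,3,0]]).as_matrix()[:,1]
E
python3 -c "
from wr import *
wrist('w1.png')"
```

```text
tcp [ 0.5897 -0.2641  0.184 ] yaw y -18.0
3944 px [610.  99.] xy [ 0.83   -0.2412] len [0.048, 0.053] ang 88.0
7564 px [ 60. 196.] xy [ 0.3964 -0.198 ] len [0.084, 0.14] ang 127.9
2455 px [342. 255.] xy [ 0.6034 -0.2982] len [0.093, 0.027] ang 70.3
2233 px [217. 267.] xy [ 0.4902 -0.2814] len [0.035, 0.06] ang 76.5
67430 px [347. 419.] xy [ 0.5318 -0.45  ] len [0.593, 0.224] ang 162.1
1019 px [328. 353.] xy [ 0.5573 -0.3966] len [0.107, 0.011] ang 0.1
```

View pics/w1.png

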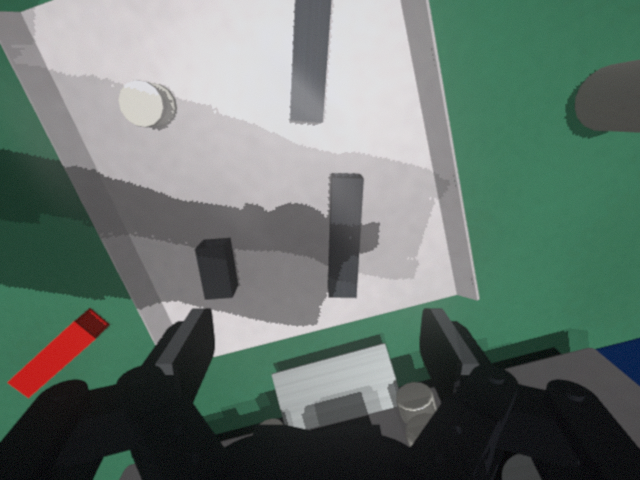

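The wrist view shows tube A, with top corners about (331,174), (363,175), (357,297) and (328,297). Tube B is partly visible at (310,60), the offcut is at (217,267), and the roller at (147,104). My mask cut off the bright end of tube A, so I'm using its corners instead.

Run:
```python
from wr import *
s=bot.get_state(); c=bot.capture('wrist'); T=np.eye(4); T[:3,:3]=R.from_quat(s['tcp_rot'][[1,2,3,0]]).as_matrix(); T[:3,3]=s['tcp_pos']; T=T@c['hand_eye']
W=np.array([ray(c['K'],T,p,.03)[:2] for p in[(331,174),(363,175),(357,297),(328,297)]]); print(W.round(4),W.mean(0))
e=W[0]+W[1]-W[2]-W[3]; print(np.degrees(np.arctan2(e[1],e[0])),np.linalg.norm(e)/2)
print(ray(c['K'],T,(307,123),.03))
```

```text
[[ 0.6109 -0.2302]
 [ 0.6357 -0.239 ]
 [ 0.6008 -0.345 ]
 [ 0.5754 -0.337 ]] [ 0.60569336 -0.28780989]
71.70002519967737 0.1120630031209941
[ 0.60462506 -0.18645399  0.03      ]
```

Emit:
{"fn": "jog_arm", "kwargs": {"targets": [[8, -12, -16, 0, 0, -1, 0], [8, -12, -20, 0, 0, -0.5, 0], [0, 0, -24, 0, 0, 0, 0], [0, 0, -24, 0, 0, 0, 0], [0, 0, -24, 0, 0, 0, 0], [0, 0, -24, 0, 0, 0, 0], [0, 0, -20, 0, 0, 0, 0], [0, 0, -14, 0, 0, 0, 0], [0, 0, -8, 0, 0, 0, 0], [0, 0, 0, 0, 0, 0, 0]]}}

```text
clock: 3.58
tcp_pos: [0.6031, -0.283, 0.011]
tcp_rot: [-0.001, 0.814, 0.58, -0.001]
wrist_force: [-0.7, 0.0, 0.5]
finger_gap: 0.0856
finger_force: 0.0
```

Emit:
{"fn": "jog_arm", "kwargs": {"targets": [[2, -5, -2, 0, 0, 0, 0], [0, 0, 0, 0, 0, 0, 0.5], [0, 0, 0, 0, 0, 0, 1], [0, 0, 0, 0, 0, 0, 1], [0, 0, 0, 0, 0, 0, 1], [0, 0, 0, 0, 0, 0, 1], [0, 0, 0, 0, 0, 0, 1], [0, 0, 0, 0, 0, 0, 1], [0, 0, 0, 0, 0, 0, 1], [0, 0, 0, 0, 0, 0, 1]]}}

```text
clock: 4.42
tcp_pos: [0.6068, -0.2897, 0.011]
tcp_rot: [0.0, 0.815, 0.58, 0.0]
wrist_force: [-0.0, -0.1, 6.4]
finger_gap: 0.0247
finger_force: 61.3
```

Emit:
{"fn": "jog_arm", "kwargs": {"targets": [[0, 0, 10, 0, 0, 0, 1], [0, 0, 20, 0, 0, 0, 1], [0, 0, 30, 0, 0, 0, 1], [0, 0, 30, 0, 0, 0, 1], [0, 0, 30, 0, 0, 0, 1], [0, 0, 20, 0, 0, 0, 1], [0, 0, 10, 0, 0, 0, 1], [0, 10, 0, 0, 0, 0, 1], [0, 20, 0, 0, 0, 0, 1], [0, 25, 0, 0, 0, 0, 1]]}}

```text
clock: 5.25
tcp_pos: [0.6052, -0.234, 0.1584]
tcp_rot: [-0.001, 0.815, 0.579, -0.001]
wrist_force: [0.2, 1.2, -2.0]
finger_gap: 0.0245
finger_force: 60.4
```

Emit:
{"fn": "jog_arm", "kwargs": {"targets": [[0, 30, 0, 0, 0, 1.3, 1], [0, 30, 0, 0, 0, 1.3, 1], [0, 30, 0, 0, 0, 1.3, 1], [0, 30, 0, 0, 0, 1.3, 1], [0, 30, 0, 0, 0, 1.3, 1], [0, 30, 0, 0, 0, 1.3, 1], [0, 30, 0, 0, 0, 1.3, 1], [0, 30, 0, 0, 0, 1.3, 1], [0, 30, 0, 0, 0, 1.3, 1], [0, 30, 0, 0, 0, 1.3, 1]]}}

```text
clock: 6.08
tcp_pos: [0.6045, 0.0677, 0.1583]
tcp_rot: [-0.001, 0.743, 0.669, -0.001]
wrist_force: [1.3, 0.2, -2.5]
finger_gap: 0.0246
finger_force: 60.4
```

Emit:
{"fn": "jog_arm", "kwargs": {"targets": [[1, 30, 0, 0, 0, 1.3, 1], [1, 30, 0, 0, 0, 1.3, 1], [1, 30, 0, 0, 0, 1.3, 1], [1, 30, 0, 0, 0, 1.3, 1], [1, 30, 0, 0, 0, 1.3, 1], [1, 25, 0, 0, 0, 0.5, 1], [1, 15, 0, 0, 0, 0, 1], [1, 5, 0, 0, 0, 0, 1], [0, 0, 0, 0, 0, 0, 1], [0, 0, 0, 0, 0, 0, 1]]}}

```text
clock: 6.92
tcp_pos: [0.614, 0.2596, 0.1595]
tcp_rot: [-0.0, 0.702, 0.712, -0.001]
wrist_force: [-0.6, -0.3, -1.7]
finger_gap: 0.0251
finger_force: 60.3
```

```bash
python3 -c "
from h import *
s,c=snap('scene','s1.png'); s,d=snap('side','s2.png'); a=c['pixels'][120:440,160:560]; b=d['pixels'][80:400,120:520]
cv2.imwrite('pics/s12.png',np.hstack([a,b])[:,:,::-1]); print(s['tcp_pos'],s['tcp_rot'],s['finger_gap'],s['finger_force'],s['wrist_force'])"
```

```text
[0.6141561  0.25920204 0.15978912] [-4.94841127e-05  7.02136274e-01  7.12042342e-01 -5.94377650e-04] 0.024426528096194867 60.341779589653015 [-0.75440414 -0.13023815 -2.37635582]
```

View pics/s12.png

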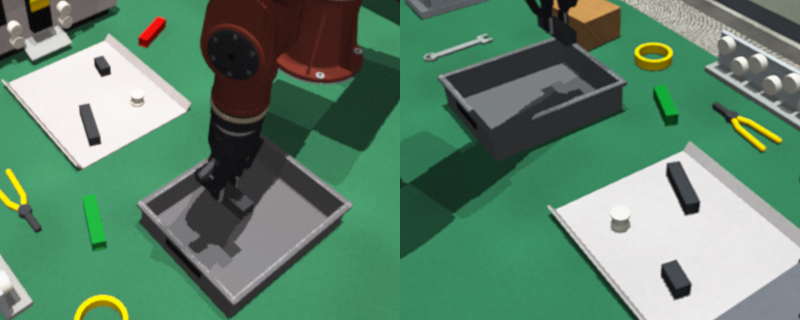

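Tube A is held over the tote, and tube B, the offcut and the roller are undisturbed. Lowering now.

Emit:
{"fn": "jog_arm", "kwargs": {"targets": [[0, -2, -20, 0, 0, 0, 1], [0, 0, -25, 0, 0, 0, 1], [0, 0, -25, 0, 0, 0, 1], [0, 0, -25, 0, 0, 0, 1], [0, 0, -20, 0, 0, 0, 1], [0, 0, -15, 0, 0, 0, 1], [0, 0, -10, 0, 0, 0, 1], [0, 0, -5, 0, 0, 0, 1], [0, 0, 0, 0, 0, 0, 1], [0, 0, 0, 0, 0, 0, 1]]}}

```text
clock: 7.85
tcp_pos: [0.6149, 0.2582, 0.0161]
tcp_rot: [0.0, 0.702, 0.712, 0.0]
wrist_force: [0.7, 0.2, -1.3]
finger_gap: 0.0247
finger_force: 60.4
```

Emit:
{"fn": "jog_arm", "kwargs": {"targets": [[0, 0, -3, 0, 0, 0, 1], [0, 0, 0, 0, 0, 0, 1], [0, 0, 0, 0, 0, 0, 0.5], [0, 0, 0, 0, 0, 0, 0.5], [0, 0, 0, 0, 0, 0, 0.5], [0, 0, 0, 0, 0, 0, 0.5], [0, 0, 10, 0, 0, 0, 0.5], [0, 0, 20, 0, 0, 0, 0.5], [0, 0, 30, 0, 0, 0, 0.5], [0, 0, 30, 0, 0, 0, 0.5]]}}

```text
clock: 8.68
tcp_pos: [0.6137, 0.2583, 0.1035]
tcp_rot: [-0.0, 0.702, 0.712, -0.001]
wrist_force: [0.6, 0.8, 0.5]
finger_gap: 0.0429
finger_force: 0.0
```

Emit:
{"fn": "jog_arm", "kwargs": {"targets": [[0, 0, 30, 0, 0, 0, 0], [0, 0, 30, 0, 0, 0, 0], [0, -10, 20, 0, 0, 0, 0], [0, -20, 0, 0, 0, -1.5, 0], [0, -30, 0, 0, 0, -1.5, 0], [0, -30, 0, 0, 0, -1.5, 0], [0, -30, 0, 0, 0, -1.5, 0], [0, -30, 0, 0, 0, -1.5, 0], [0, -30, 0, 0, 0, -1.5, 0], [0, -30, 0, 0, 0, -1.5, 0]]}}

```text
clock: 9.52
tcp_pos: [0.6142, 0.0472, 0.1833]
tcp_rot: [0.0, 0.764, 0.645, 0.0]
wrist_force: [0.3, -0.3, 1.1]
finger_gap: 0.0851
finger_force: 0.0
```

Emit:
{"fn": "jog_arm", "kwargs": {"targets": [[0, -30, 0, 0, 0, -1.5, 0], [0, -30, 0, 0, 0, -1.5, 0], [0, -30, 0, 0, 0, -1.5, 0], [0, -30, 0, 0, 0, -1.5, 0], [1, -20, 0, 0, 0, -1.5, 0], [1, -10, 0, 0, 0, -1.5, 0], [1, -5, 0, 0, 0, -1.5, 0], [1, 0, 0, 0, 0, -1.5, 0], [1, 0, 0, 0, 0, -1.5, 0], [0, 0, 0, 0, 0, 0, 0]]}}

```text
clock: 10.35
tcp_pos: [0.6196, -0.1054, 0.1826]
tcp_rot: [-0.0, 0.835, 0.551, 0.0]
wrist_force: [-0.6, 0.4, 0.5]
finger_gap: 0.0853
finger_force: 0.0
```

```bash
python3 -c "
from wr import *
wrist('w2.png')
snap('scene','s3.png')"
```

```text
tcp [ 0.6196 -0.1054  0.1826] yaw y -23.2
985 px [553.  30.] xy [ 0.8199 -0.0718] len [0.105, 0.031] ang 63.8
2477 px [336. 258.] xy [ 0.6226 -0.144 ] len [0.025, 0.09] ang 68.7
3255 px [604. 261.] xy [ 0.8426 -0.2435] len [0.046, 0.083] ang 129.6
9045 px [ 60. 284.] xy [ 0.3835 -0.0825] len [0.12, 0.12] ang 48.9
55489 px [320. 425.] xy [ 0.546  -0.2839] len [0.59, 0.223] ang 156.9
```

View pics/w2.png

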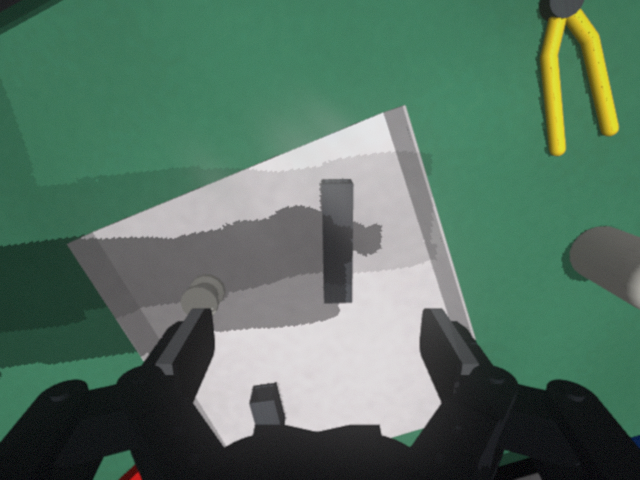

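View pics/s3.png

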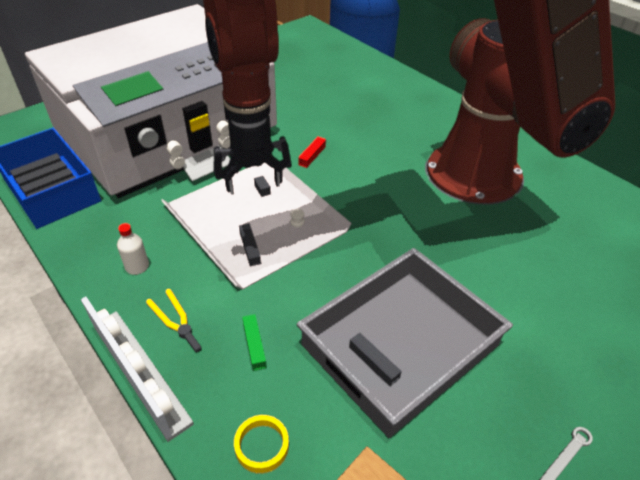

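Wrist view: tube B with corners (322,180), (353,180), (352,302) and (325,302), already parallel to the fingers. Scene view: tube A flat in the tote at (375,357).

Emit:
{"fn": "jog_arm", "kwargs": {"targets": [[3, -15, -16, 0, 0, 0, 0], [3, -14, -20, 0, 0, 0, 0], [0, 0, -24, 0, 0, 0, 0], [0, 0, -24, 0, 0, 0, 0], [0, 0, -24, 0, 0, 0, 0], [0, 0, -24, 0, 0, 0, 0], [0, 0, -20, 0, 0, 0, 0], [0, 0, -12, 0, 0, 0, 0], [0, 0, -8, 0, 0, 0, 0], [0, 0, 0, 0, 0, 0, 0]]}}

```text
clock: 11.28
tcp_pos: [0.6246, -0.1349, 0.0091]
tcp_rot: [-0.001, 0.834, 0.551, -0.001]
wrist_force: [-1.3, 0.8, -0.1]
finger_gap: 0.0854
finger_force: 0.0
```

Emit:
{"fn": "jog_arm", "kwargs": {"targets": [[0, 0, 0, 0, 0, 0, 0], [0, 0, 0, 0, 0, 0, 0.5], [0, 0, 0, 0, 0, 0, 1], [0, 0, 0, 0, 0, 0, 1], [0, 0, 0, 0, 0, 0, 1], [0, 0, 0, 0, 0, 0, 1], [0, 0, 0, 0, 0, 0, 1], [0, 0, 0, 0, 0, 0, 1], [0, 0, 0, 0, 0, 0, 1], [0, 0, 0, 0, 0, 0, 1]]}}

```text
clock: 12.12
tcp_pos: [0.6259, -0.1357, 0.0111]
tcp_rot: [0.0, 0.835, 0.551, 0.0]
wrist_force: [-0.4, 0.2, 6.0]
finger_gap: 0.0247
finger_force: 60.9
```

Emit:
{"fn": "jog_arm", "kwargs": {"targets": [[0, 0, 10, 0, 0, 0, 1], [0, 0, 20, 0, 0, 0, 1], [0, 0, 30, 0, 0, 0, 1], [0, 0, 30, 0, 0, 0, 1], [0, 0, 30, 0, 0, 0, 1], [0, 0, 20, 0, 0, 0, 1], [0, 0, 10, 0, 0, 0, 1], [-3, 10, 0, 0, 0, 1, 1], [-7, 18, 0, 0, 0, 1, 1], [-10, 25, 0, 0, 0, 1, 1]]}}

```text
clock: 12.95
tcp_pos: [0.6044, -0.0824, 0.1585]
tcp_rot: [-0.001, 0.82, 0.573, -0.001]
wrist_force: [-0.1, 0.4, -2.4]
finger_gap: 0.0246
finger_force: 59.9
```

Emit:
{"fn": "jog_arm", "kwargs": {"targets": [[-10, 25, 0, 0, 0, 1.5, 1], [-10, 25, 0, 0, 0, 1.5, 1], [-10, 25, 0, 0, 0, 1.5, 1], [-10, 25, 0, 0, 0, 1.5, 1], [-10, 25, 0, 0, 0, 1.5, 1], [-10, 25, 0, 0, 0, 1.5, 1], [-10, 25, 0, 0, 0, 1.5, 1], [-10, 25, 0, 0, 0, 1.5, 1], [-10, 25, 0, 0, 0, 1.5, 1], [-10, 25, 0, 0, 0, 1.5, 1]]}}

```text
clock: 13.78
tcp_pos: [0.5029, 0.1689, 0.1585]
tcp_rot: [-0.001, 0.737, 0.676, -0.001]
wrist_force: [0.1, -0.7, -2.2]
finger_gap: 0.0248
finger_force: 59.8
```

Emit:
{"fn": "jog_arm", "kwargs": {"targets": [[-10, 25, 0, 0, 0, 1.5, 1], [-10, 25, 0, 0, 0, 1.5, 1], [-7, 20, 0, 0, 0, 1.5, 1], [-4, 12, 0, 0, 0, 1.5, 1], [0, 6, 0, 0, 0, 0, 1], [0, 2, 0, 0, 0, 0, 1], [0, 0, 0, 0, 0, 0, 1], [0, 0, 0, 0, 0, 0, 1], [0, 0, 0, 0, 0, 0, 1], [0, 0, 0, 0, 0, 0, 1]]}}

```text
clock: 14.62
tcp_pos: [0.4747, 0.2567, 0.1603]
tcp_rot: [0.0, 0.702, 0.712, -0.0]
wrist_force: [0.6, -0.7, -2.2]
finger_gap: 0.0247
finger_force: 59.8
```

Emit:
{"fn": "jog_arm", "kwargs": {"targets": [[0, 0, -20, 0, 0, 0, 1], [0, 0, -25, 0, 0, 0, 1], [0, 0, -25, 0, 0, 0, 1], [0, 0, -25, 0, 0, 0, 1], [0, 0, -20, 0, 0, 0, 1], [0, 0, -15, 0, 0, 0, 1], [0, 0, -10, 0, 0, 0, 1], [0, 0, -6, 0, 0, 0, 1], [0, 0, -2, 0, 0, 0, 1], [0, 0, 0, 0, 0, 0, 1]]}}

```text
clock: 15.45
tcp_pos: [0.4746, 0.2574, 0.0127]
tcp_rot: [0.0, 0.702, 0.712, 0.0]
wrist_force: [-0.1, -0.3, -2.0]
finger_gap: 0.0243
finger_force: 59.9
```

Emit:
{"fn": "jog_arm", "kwargs": {"targets": [[0, 0, 0, 0, 0, 0, 1], [0, 0, 0, 0, 0, 0, 0.5], [0, 0, 0, 0, 0, 0, 0.5], [0, 0, 0, 0, 0, 0, 0.5], [0, 0, 0, 0, 0, 0, 0.5], [0, 0, 10, 0, 0, 0, 0.5], [0, 0, 20, 0, 0, 0, 0.5], [0, 0, 30, 0, 0, 0, 0.5], [0, 0, 30, 0, 0, 0, 0.5], [0, 0, 30, 0, 0, 0, 0.5]]}}

```text
clock: 16.28
tcp_pos: [0.4741, 0.2574, 0.1344]
tcp_rot: [-0.0, 0.702, 0.712, 0.0]
wrist_force: [0.6, 0.2, 0.0]
finger_gap: 0.0429
finger_force: 0.0
```

Emit:
{"fn": "jog_arm", "kwargs": {"targets": [[0, 0, 30, 0, 0, 0, 0.5], [0, 0, 30, 0, 0, 0, 0.5], [0, 0, 20, 0, 0, 0, 0.5], [-10, -20, 10, 0, 0, 0, 0.5], [-10, -20, 0, 0, 0, 0, 0.5], [-10, -20, 0, 0, 0, 0, 0.5], [-10, -20, 0, 0, 0, 0, 0.5], [-10, -20, 0, 0, 0, 0, 0.5], [0, 0, 0, 0, 0, 0, 0.5], [0, 0, 0, 0, 0, 0, 0.5]]}}

```text
clock: 17.12
tcp_pos: [0.4242, 0.1569, 0.2233]
tcp_rot: [0.0, 0.702, 0.712, 0.001]
wrist_force: [0.4, 0.3, 0.1]
finger_gap: 0.0428
finger_force: 0.0
```

```bash
python3 -c "
from h import *
s,c=snap('scene','s4.png'); s,d=snap('side','s5.png'); a=c['pixels'][120:440,160:560]; b=d['pixels'][80:400,120:520]
cv2.imwrite('pics/s45.png',np.hstack([a,b])[:,:,::-1])"
```

```text
(no output)
```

View pics/s45.png

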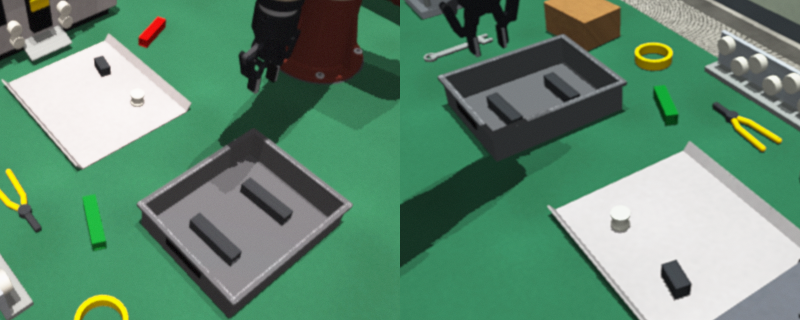

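Both tubes lie flat and apart in the tote, at (215,237) and (266,200) in the left crop. The offcut at (102,66) is unmoved and the gripper is clear.

```bash
python3 -c "
from bench import bot
print(bot.hand_in())"
```

```text
the job is handed in; nothing more can be done
None
```

I laid both long tubes flat and apart in the tote, left the offcut where it was in the tray, and handed the job in at about 17 s; the hand-in returned no verdict.

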